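# Take the pellet die apart and put each part in its storage nest

## Robot

A 6-joint arm with a two-finger parallel gripper is mounted at the origin on a cart in front of the work surface, level with it; the furniture and walls round the work are solid. World frame = base frame: x ahead of the robot, y to its left, z up, the work surface at z = 0. Lengths are in m, angles in rad, forces in N, time in s.
With the tool pointing down it reaches from about 0.35 to 0.975 m from the base axis. Payload 4.9 kg.
Tool frame: the origin (TCP) lies midway between the tips of the shut fingers; the grasp point (between the pads) lies 19 mm behind it; z points along the fingers, y is the line along which they close (so a half turn about z gives the same grasp; the last joint's range is limited). The gripper opens to 85 mm and grips with 20 to 120 N. Pads are 22 mm wide; open, the fingers measure 114 mm over their backs; the gripper's body (76 mm by 85 mm) begins 54 mm behind the grasp point. The pads swing forward as they close: fully open they stand 13 mm farther back than shut.
Start: joints at [1.028, 0.053, 1.613, -0, 1.476, -0.119], TCP at [0.257, 0.57, 0.231] pointing down, gripper open.
Joint ranges: [-3.01, 3.01], [-1.01, 2.22], [0.06, 2.58], [-1.02, 4.17], [0.09, 2.62], [-3.14, 3.14]. Speed limits (rad/s): [2.57, 2.57, 3.14, 3.14, 3.14, 3.14].

## Interface

Orientations are given as a unit quaternion [w, x, y, z].
In Python, from plant import * gives the robot as it stands.
- The arm moves only by the tool jog_arm, never from a script. Its argument "targets" is a list of rows, each a list of 3 entries, a list of its own where there are three numbers: the shift along the tool's x, y, z in units of 25 mm (1.0 is 25 mm), then the turn, a rotation vector about the tool's x, y, z in units of 8 degrees (1.0 is 8 degrees), then the opening in per cent of the stroke, from 0 (shut) to 100 (fully open). A call has 1 to 8 rows; each row is the pose to reach, as a shift and turn from the pose commanded when the call began, along the tool's axes at that moment; what a row does not reach only later rows make up. A row lasts 1/8 s, in which the tool goes at most 62.5 mm and 10.7 degrees, less where a joint would pass 70% of its speed; a pose out of reach is approached as far as the arm can. A call with a gripper value outside its range is refused whole. The fingers move at their own pace and stop on an object; the grip force is fixed at half the most. Time passes only in rows, so rows that repeat a pose let the fingers close. It gives the time, the measured TCP pose, the force, the opening and the grip force at its end, in the units of the state.
- state(): the state, without advancing time (a new reading comes with each control period).
- grab_frame(name): name is "scene" or "top" or "wrist"; returns (picture, depth): 480x640x3 uint8, red, green, blue; 480x640 float32, m along the optical axis (not along the pixel's ray), 0 where there is no reading.
- camera_params(name): a dict with "fovy" (degrees; the focal length in pixels is half the picture's height over the tangent of half this angle, whatever the lens; pixels are square), "cx", "cy" (the principal point, pixels), "rvec" (rotation vector, rad) and "tvec" (3), from world to camera coordinates, as OpenCV has them; the wrist camera has in their place "hand_eye" (4x4, takes a point from camera to tool coordinates, whose origin is the TCP and whose axes are the flange's). Camera axes: x right, y down, z forward; pixel columns grow to the right and rows downward; lengths in m; the calibration is good to about 2 mm. A picture is of the moment at which its call begins: read the wrist's pose just before it. camera_params takes no time and is no camera call.
- job_done(): hands the job in; it is judged then, once.
The state is a dict: "time": time; "joint_pos": joint angles; "joint_vel": joint speeds; "joint_efforts": joint torques, N m; "tool_pos": TCP position; "tool_rot": TCP orientation; "contact_force": force on the tool from outside, world axes, zero at the start; "ft_torque": the same for the moment, N m; "gripper_width": opening from 0.0 (shut) to 1.0 (fully open); "grasp_force": force on a finger pad.
Only numpy, scipy, OpenCV 4.12 (cv2) and the standard library are available. Lean on these libraries where they do the work, as an engineer would, in place of code of your own. Each camera call takes 0.05 s, during which the arm holds its last target. There are 200 camera calls.

## Task

The steel pellet die stands assembled on the desk: base, barrel, stop collar and, on top, the plunger. Take it apart and set every part upright in the white storage nest whose pocket it fits (plunger stem down in the deep bore, collar in the smallest shallow pocket, barrel in the middle one, base in the widest), fully seated. The faces are lapped, so set the parts down rather than drop them, never lay or tip one over, and leave the timer and the petri dish where they are.

Things in the scene. Friction and masses are not known exactly. Their poses are not given: they have to be found in the camera images.
- plunger_head (a point): Plunger, the top part of the die, plain steel: a round head 30 mm across and 20 mm tall (grip it here), with a round stem 20 mm across and 40 mm long below it, 60 mm in all. This point is the centre of the head, 50 mm above the stem's foot. At the start the head rests on the stop collar and the stem stands loosely in the collar and the barrel (2.5 mm play all round), its foot 42 mm above the desk. z is the axis, up.
- collar_center (a point): Stop collar, plain steel ring, 42 mm outside, 25 mm bore, 16 mm tall; this point is its centre, half-way up. At the start it lies loose on the barrel under the plunger's head, round the stem, so it stays behind when the plunger is drawn straight up. z is the axis, up.
- barrel_center (a point): Die barrel, plain steel sleeve with two grooves, 53 mm outside, 25 mm bore, 42 mm tall; this point is its centre, half-way up. At the start it stands on the base, over the base's 6 mm spigot (2.5 mm play), and lifts straight off. z is the axis, up.
- base_center (a point): Die base, plain steel disc, 64 mm across and 24 mm tall, with a spigot 20 mm across and 6 mm tall on its top; this point is the centre of the disc, 12 mm above its underside. It stands loose on the desk at the bottom of the stack, whose parts are all on one axis; the whole stack is 102 mm tall. z is the axis, up.
- nest_deep: Nest of the plunger: smallest white plastic block, 60 x 60 mm and 34 mm tall, fixed to the desk, with a round bore 27 mm wide, 28 mm deep, its mouth bevelled out to 37 mm. Origin at the centre of its underside, on the bore's axis; the bore's floor is 6 mm above it. z up. The plunger stands in it on its stem's foot, the underside of its head then 12 mm above the block.
- nest_small: Nest of the stop collar: white plastic block, 72 x 72 mm and 13 mm tall, fixed to the desk, with a round shallow pocket 50 mm wide and 7 mm deep, bevelled out to 58 mm at the mouth. Origin at the centre of its underside, on the pocket's axis; the pocket's floor is 6 mm above it. z up.
- nest_middle: Nest of the barrel: white plastic block, 84 x 84 mm and 13 mm tall, fixed to the desk, with a round shallow pocket 61 mm wide and 7 mm deep, bevelled out to 69 mm at the mouth. Origin at the centre of its underside, on the pocket's axis; the pocket's floor is 6 mm above it. z up.
- nest_wide: Nest of the base: largest white plastic block, 96 x 96 mm and 13 mm tall, fixed to the desk, with a round shallow pocket 72 mm wide and 7 mm deep, bevelled out to 80 mm at the mouth. Origin at the centre of its underside, on the pocket's axis; the pocket's floor is 6 mm above it. z up.
- timer: Grey bench timer, 58 x 64 mm and 20 mm tall, loose on the desk; origin at the centre of its underside. Not to be moved.
- petri_dish: Open glass petri dish, 60 mm across and 14 mm tall, loose on the desk; origin at the centre of its underside. Not to be moved.
Not all that is in view belongs to the job. What is shaped like the nest_deep but orange or red is not meant.

How it is judged:
At the end, for the whole second after the job is handed in: Plunger in the deep bore, collar in the small pocket, barrel in the middle pocket, base in the wide pocket: each within 8 mm of the pocket's axis, down to within 3 mm of its floor, upright within 7 degrees, at rest and released (horizontal distance between plunger_head and nest_deep below 0.008 m and z of plunger_head in the frame of nest_deep below 0.059 m and angle between each of plunger_head, collar_center, barrel_center, base_center's own z axis and vertical below 0.12 rad and horizontal distance between collar_center and nest_small below 0.008 m and z of collar_center in the frame of nest_small below 0.017 m and horizontal distance between barrel_center and nest_middle below 0.008 m and z of barrel_center in the frame of nest_middle below 0.03 m and horizontal distance between base_center and nest_wide below 0.008 m and z of base_center in the frame of nest_wide below 0.021 m and linear speed of each of plunger, stop_collar, die_barrel, die_base below 0.02 m/s); the robot touches nothing.
It fails at once if A die part is dropped: it falls free of the fingers faster than 0.7 m/s (a fall of 25 mm) ((linear speed of plunger above 0.7 m/s and contact force between the fingers and plunger below 0.1 N) or (linear speed of stop_collar above 0.7 m/s and contact force between the fingers and stop_collar below 0.1 N) or (linear speed of die_barrel above 0.7 m/s and contact force between the fingers and die_barrel below 0.1 N) or (linear speed of die_base above 0.7 m/s and contact force between the fingers and die_base below 0.1 N)).
It fails at once if A die part is laid or tipped over (more than 45 degrees) (angle between any of plunger_head, collar_center, barrel_center, base_center's own z axis and vertical above 0.785 rad).
It fails at once if The timer or the petri dish is moved by more than 25 mm (distance of any of timer, petri_dish from where it was at the start of the episode above 0.025 m).
It also fails if it takes over 102 s, if anything falls off the work surface, if the arm or the gripper's body presses on something with over 40 N, if the wrist force passes 120 N, or if a joint passes its speed limit or range.

## Working session

There is one attempt and no reset: what is moved stays moved. The work goes in short steps, Python scripts to look and compute and a tool call to move; the robot and the scene stay as the last step left them, time stands still between calls to the robot, and variables do not carry over. Pictures are saved under pics/ and viewed, at most 14 in all, crops included, and the job is handed in when it is done.

Besides the shell and the picture viewer there is one more tool, called as name([rows], argument=value, ...), one row to a line, values as JSON. jog_arm: Moves the arm, as the interface text tells. Its arguments: {"type":"object","properties":{"targets":{"type":"array"}},"required":["targets"]}

```bash
mkdir -p pics
python3 - <<'E'
from plant import *
import cv2,numpy as np
for n in ("scene","top"):
    p,d=grab_frame(n); np.savez(f"pics/{n}0.npz",p=p,d=d); cv2.imwrite(f"pics/{n}0.png",p[:,:,::-1]); print(n,camera_params(n))
print(camera_params("wrist")); print(state())
E
```

```text
scene {'fovy': 47.01459738383728, 'cx': 324.06210405768195, 'cy': 243.59288219831532, 'rvec': array([ 2.01579408, -0.97914247,  0.48134766]), 'tvec': array([-0.31393739,  0.33616988,  0.92540713])}
top {'fovy': 51.4248795823606, 'cx': 312.5998924658984, 'cy': 246.9217526125316, 'rvec': array([ 2.1701798 , -2.18067399,  0.11967104]), 'tvec': array([0.03214731, 0.55699676, 1.36545228])}
{'fovy': 59.35386767029443, 'cx': 323.8948799872392, 'cy': 239.9368991727281, 'hand_eye': array([[ 1.51709251e-03, -9.50388364e-01, -3.11062141e-01,
         7.87478695e-02],
       [ 9.99998674e-01,  1.62585641e-03, -9.03501677e-05,
         4.83145587e-04],
       [ 5.91610125e-04, -3.11061592e-01,  9.50389571e-01,
        -1.43446363e-01],
       [ 0.00000000e+00,  0.00000000e+00,  0.00000000e+00,
         1.00000000e+00]])}
{'time': 0.1, 'joint_pos': array([ 1.02800338e+00,  5.33090570e-02,  1.61418518e+00, -1.44045349e-05,
        1.47600441e+00, -1.19010884e-01]), 'joint_vel': array([ 1.67863540e-03, -3.35236392e-03, -3.79167299e-03, -4.83131667e-04,
        3.32276877e-05, -6.84672132e-04]), 'joint_efforts': array([ 1.70484527e-04, -3.94905603e+01, -3.71364462e+01, -1.16907686e-04,
        3.87044114e-03,  1.00701374e-05]), 'tool_pos': array([0.25671588, 0.56921033, 0.23015765]), 'tool_rot': array([-3.02844999e-04,  2.10308244e-01,  9.77634663e-01, -9.03626747e-04]), 'contact_force': array([-0.65845266, -0.45172176,  0.86553093]), 'ft_torque': array([-0.01788164,  0.04107999,  0.00994328]), 'grasp_force': 0.0, 'gripper_width': 1.0001866757766311}
```

View pics/top0.png

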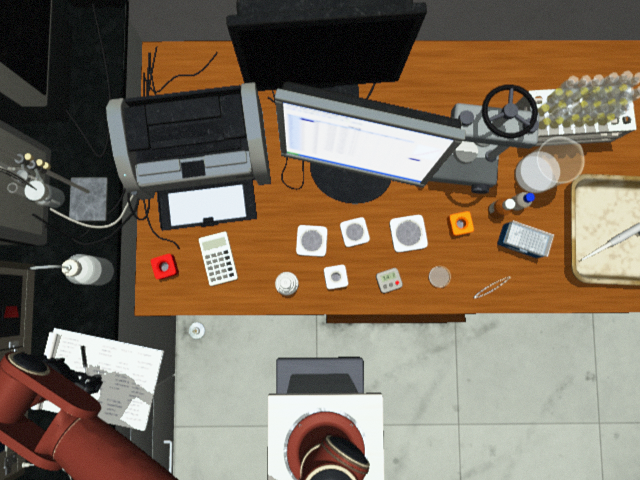

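View pics/scene0.png

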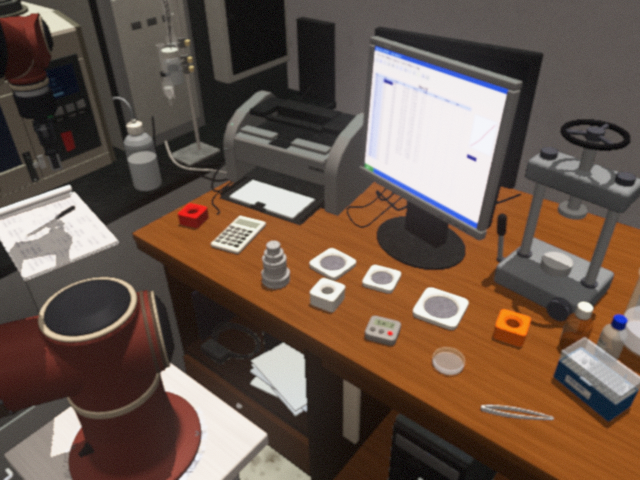

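Top view shows the stack at about (287,284), the nests at middle (312,240), small (355,232), wide (409,233) and deep (336,277), the timer at (389,281) and the dish at (440,277). The red and orange blocks are decoys. The scene view agrees and shows the monitor behind the nests.

```bash
cat > h.py <<'E'
import cv2,numpy as np
from scipy.spatial.transform import Rotation as R
from plant import *
def rot(q): return R.from_quat([q[1],q[2],q[3],q[0]]).as_matrix()
def cam(n,s=None):
    c=camera_params(n); f=240/np.tan(np.radians(c["fovy"]/2))
    if n=="wrist":
        T=np.eye(4); T[:3,:3]=rot(s["tool_rot"]); T[:3,3]=s["tool_pos"]; T=T@c["hand_eye"]; Rw,t=T[:3,:3],T[:3,3]
    else:
        Rc=cv2.Rodrigues(c["rvec"])[0]; Rw=Rc.T; t=-Rc.T@c["tvec"]
    return f,c["cx"],c["cy"],Rw,t
def onplane(C,uv,z):
    f,cx,cy,Rw,t=C; uv=np.atleast_2d(uv).astype(float)
    d=np.c_[(uv[:,0]-cx)/f,(uv[:,1]-cy)/f,np.ones(len(uv))]@Rw.T
    return t+d*((z-t[2])/d[:,2])[:,None]
def proj(C,P):
    f,cx,cy,Rw,t=C; q=(np.atleast_2d(P)-t)@Rw
    return np.c_[f*q[:,0]/q[:,2]+cx,f*q[:,1]/q[:,2]+cy]
def cloud(C,d):
    f,cx,cy,Rw,t=C; v,u=np.indices(d.shape); P=np.stack([(u-cx)/f*d,(v-cy)/f*d,d],-1)@Rw.T+t; P[d==0]=np.nan; return P
def goto(s,P,ang=None):
    "shift in units (25mm) in tool axes, turn about z"
    return rot(s["tool_rot"]).T@(np.array(P)-s["tool_pos"])/0.025
E
python3 - <<'E'
from h import *
z=np.load("pics/top0.npz"); p,d=z["p"],z["d"]; C=cam("top"); print("cam",C[4])
m=(p.min(2)>185).astype(np.uint8); 
cs,_=cv2.findContours(m,cv2.RETR_EXTERNAL,cv2.CHAIN_APPROX_NONE)
for c in cs:
    a=cv2.contourArea(c)
    if 200<a<3000:
        h,l,*_=[*cv2.boundingRect(c)[:2]]
        (x,y),(w,hh),an=cv2.minAreaRect(c)
        if 200<y<300: 
            zz=0.034 if w<25 else .013
            P=onplane(C,[(x,y)],zz)[0]; b=onplane(C,cv2.boxPoints(((x,y),(w,hh),an)),zz); print((x,y,w,hh),P.round(4),np.degrees(np.arctan2(*(b[1]-b[0])[[1,0]])).round(1))
P=cloud(C,d)
for n,(u,v) in dict(stack=(287,284),timer=(389,281),dish=(440,277)).items():
    Q=P[v-18:v+19,u-18:u+19]; print(n, onplane(C,[(u,v)],0.10 if n=="stack" else .01)[0].round(3), np.nanmax(Q[...,2]).round(3))
    if n=="stack":
        k=Q[Q[...,2]>.085]; print(len(k),k.mean(0),k.min(0),k.max(0))
# monitor / obstacles: heights over region
g=P.reshape(-1,3); g=g[(g[:,2]>.12)&(g[:,0]<.85)&(g[:,0]>.3)&(abs(g[:,1])<.45)]
for y in np.arange(-.4,.45,.1):
    k=g[abs(g[:,1]-y)<.05]; print(y.round(2), len(k), (k[:,0].min().round(3),k[k[:,0].argmin()].round(3)) if len(k) else '')
E
```

```text
cam [0.41903435 0.04452059 1.41356532]
(286.5, 282.0, 20.0, 21.0) [0.4595 0.1021 0.034 ] -90.3
(335.5280456542969, 276.40399169921875, 21.913469314575195, 21.287368774414062) [ 0.4743 -0.0335  0.034 ] -80.0
(84.11539459228516, 269.07696533203125, 16.37258529663086, 26.41939926147461) [0.4978 0.6597 0.034 ] -4.7
(217.50003051757812, 258.0000305175781, 48.749656677246094, 28.61920166015625) [0.5284 0.2969 0.013 ] -76.0
(311.25, 240.25003051757812, 29.401397705078125, 29.600955963134766) [0.5776 0.033  0.013 ] -3.9
(527.0999755859375, 238.7000274658203, 37.947322845458984, 18.973663330078125) [ 0.5794 -0.5804  0.013 ] -20.7
(354.4117736816406, 231.64710998535156, 25.223705291748047, 25.223705291748047) [ 0.6016 -0.0895  0.013 ] -76.1
(408.3243713378906, 232.94595336914062, 33.86619186401367, 33.53739547729492) [ 0.5973 -0.2426  0.013 ] -80.7
(206.26156616210938, 204.59230041503906, 31.75288963317871, 74.7929458618164) [0.6808 0.3309 0.013 ] -82.9
stack [0.452 0.098 0.1  ] 0.108
111 [0.45793717 0.10345078 0.0997737 ] [0.43943911 0.09007088 0.08508283] [0.47656756 0.11990747 0.10778474]
timer [ 0.462 -0.185  0.01 ] 0.028
dish [ 0.472 -0.33   0.01 ] 0.021
-0.4 1838 (np.float64(0.759), array([ 0.759, -0.398,  0.372]))
-0.3 1152 (np.float64(0.704), array([ 0.704, -0.255,  0.14 ]))
-0.2 3551 (np.float64(0.707), array([ 0.707, -0.25 ,  0.142]))
-0.1 3483 (np.float64(0.729), array([ 0.729, -0.149,  0.137]))
-0.0 3472 (np.float64(0.753), array([ 0.753, -0.047,  0.139]))
0.1 2007 (np.float64(0.742), array([0.742, 0.15 , 0.12 ]))
0.2 2070 (np.float64(0.73), array([0.73 , 0.246, 0.148]))
0.3 2002 (np.float64(0.717), array([0.717, 0.343, 0.127]))
0.4 2370 (np.float64(0.705), array([0.705, 0.449, 0.121]))
```

Run:
```python
from h import *
s=state(); M=rot(s["tool_rot"]); print(goto(s,[.48,.04,.26]), goto(s,[.4,.3,.28]))
T=np.array([[-1,0,0],[0,1,0],[0,0,-1.]]); print(R.from_matrix(M.T@T).as_rotvec(degrees=True)/8)
```

```text
[-16.84570863 -15.6254456   -1.16767058] [-9.65202676 -7.46282062 -1.98160831]
[-0.01304087 -0.00437057 -3.03510465]
```

jog_arm([
  [[-8, -7.5, -1.2], [0, 0, -1.3], 100],
  [[-9.65, -8.5, -1.2], [0, 0, -3.03], 100],
  [[-13, -12, -1.2], [0, 0, -3.03], 100],
  [[-16.8, -15.6, -1.2], [0, 0, -3.03], 100],
  [[-16.8, -15.6, -1.2], [0, 0, -3.03], 100],
  [[-16.8, -15.6, -1.2], [0, 0, -3.03], 100],
  [[-16.8, -15.6, -1.2], [0, 0, -3.03], 100],
  [[-16.8, -15.6, -1.2], [0, 0, -3.03], 100],
])

```text
time: 1.1
tool_pos: [0.4502, 0.1103, 0.2583]
tool_rot: [0.0, 0.0, 1.0, 0.0]
contact_force: [1.4, 0.8, 0.6]
gripper_width: 1.002
grasp_force: 0.0
```

jog_arm([
  [[0, 0, 0], [0, 0, 0], 100],
])

```text
time: 1.23
tool_pos: [0.451, 0.1087, 0.2582]
tool_rot: [-0.0, 0.004, 1.0, -0.0]
contact_force: [-0.4, 1.1, -0.1]
gripper_width: 1.001
grasp_force: 0.0
```

jog_arm([
  [[-0.8, -2.6, 0], [0, 0, 0], 100],
  [[-0.8, -2.6, 0], [0, 0, 0], 100],
  [[-0.8, -2.6, 0], [0, 0, 0], 100],
  [[-0.8, -2.6, 0], [0, 0, 0], 100],
])

```text
time: 1.72
tool_pos: [0.4696, 0.0487, 0.2582]
tool_rot: [-0.0, -0.001, 1.0, 0.0]
contact_force: [0.8, 0.1, 0.9]
gripper_width: 1.004
grasp_force: 0.0
```

Run:
```python
from h import *
s=state(); p,d=grab_frame("wrist"); np.savez("pics/w1.npz",p=p,d=d,pos=s["tool_pos"],q=s["tool_rot"]); cv2.imwrite("pics/w1.png",p[:,:,::-1]); print(s["tool_pos"],s["tool_rot"],s["joint_pos"])
```

```text
[0.46958943 0.04865574 0.25824542] [-2.43849919e-04 -6.67798662e-04  9.99999718e-01  2.42487448e-04] [-5.48524617e-02 -3.40737502e-01  1.92210231e+00  4.57187407e-04
  1.56074171e+00 -1.62698910e+00]
```

View pics/w1.png

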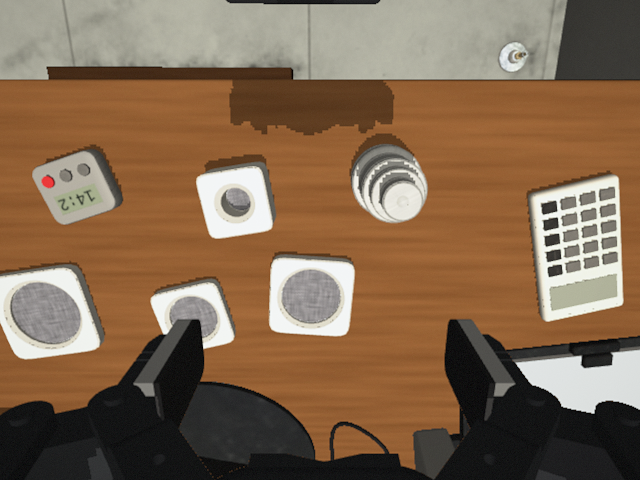

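Wrist view shows the plunger head at about (404,201) and the nests at deep (237,202), middle (311,297), small (194,318) and wide (45,312). The small nest is partly behind a finger and the wide one is close to the picture's edge.

```bash
cat >> h.py <<'E'
def nests(p,C,items):
    m=(p.min(2)>200).astype(np.uint8)
    cs,_=cv2.findContours(m,cv2.RETR_EXTERNAL,cv2.CHAIN_APPROX_NONE); out={}
    for n,(u,v,z) in items.items():
        best=[c for c in cs if cv2.contourArea(c)>500 and cv2.pointPolygonTest(cv2.convexHull(c),(u,v),False)>0]
        if not best: print(n,"none"); continue
        q=onplane(C,max(best,key=cv2.contourArea)[:,0],z)[:,:2].astype(np.float32)
        (x,y),wh,a=cv2.minAreaRect(q*1000); print(n,round(x,1),round(y,1),np.round(wh,1),round(a,1))
E
python3 - <<'E'
from h import *
z=np.load("pics/w1.npz"); p,d=z["p"],z["d"]; C=cam("wrist",dict(tool_pos=z["pos"],tool_rot=z["q"]))
nests(p,C,dict(deep=(237,202,.034),mid=(311,297,.013),small=(190,315,.013),wide=(45,312,.013)))
P=cloud(C,d); Q=P[130:240,340:440]; 
k=Q[(Q[...,2]>.098)&(Q[...,2]<.11)]; print("head",len(k),(k.min(0)+k.max(0))/2,k.max(0)-k.min(0),k.mean(0))
for u,v in [(237,202),(311,297),(194,318),(45,312),(300,245),(285,265),(400,300)]: print(P[v,u].round(4))
E
```

```text
deep 476.7 -31.1 [58.6 58.7] 8.9
mid 580.1 35.4 [82.5 82.5] 86.1
small 604.4 -87.0 [70.4 70.7] 14.0
wide 600.2 -240.1 [94.1 94.9] 8.8
head 1336 [0.45880495 0.10545017 0.10138227] [0.03040621 0.03001885 0.00661547] [0.4580671  0.10495212 0.10234881]
[ 0.482  -0.0346  0.0066]
[0.5826 0.0357 0.0055]
[ 0.6064 -0.0872  0.007 ]
[ 0.5997 -0.2419  0.0074]
[ 0.5278  0.0248 -0.0006]
[0.5437 0.0105 0.0142]
[0.5876 0.1288 0.0018]
```

jog_arm([
  [[0.44, 2.25, 1], [0, 0, 0], 100],
  [[0.44, 2.25, 3], [0, 0, 0], 100],
  [[0.44, 2.25, 5], [0, 0, 0], 70],
  [[0.44, 2.25, 6.2], [0, 0, 0], 55],
  [[0.44, 2.25, 6.9], [0, 0, 0], 50],
  [[0.44, 2.25, 6.9], [0, 0, 0], 50],
  [[0.44, 2.25, 6.9], [0, 0, 0], 50],
])

```text
time: 2.65
tool_pos: [0.4602, 0.1038, 0.0877]
tool_rot: [0.001, 0.0, 1.0, 0.0]
contact_force: [0.6, -0.4, 0.5]
gripper_width: 0.499
grasp_force: 0.0
```

Run:
```python
from h import *
s=state(); p,d=grab_frame("wrist"); cv2.imwrite("pics/w2.png",p[:,:,::-1]); print(s["tool_pos"],s["tool_rot"],s["contact_force"])
```

```text
[0.46024804 0.10379005 0.08766333] [1.39003453e-03 1.72792145e-04 9.99999014e-01 9.48733781e-05] [ 0.58643403 -0.4391825   0.52728322]
```

View pics/w2.png

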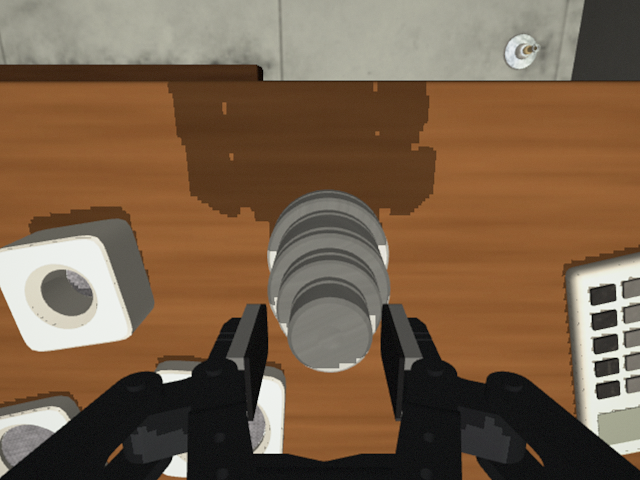

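Head is midway at column 330 against a finger centre of 325, so it needs about 1.5 mm toward +y. I'll correct, close and then check.

jog_arm([
  [[0.07, 0.06, 0.1], [0, 0, 0], 50],
  [[0.07, 0.06, 0.1], [0, 0, 0], 50],
  [[0.07, 0.06, 0.1], [0, 0, 0], 30],
  [[0.07, 0.06, 0.1], [0, 0, 0], 20],
  [[0.07, 0.06, 0.1], [0, 0, 0], 20],
  [[0.07, 0.06, 0.1], [0, 0, 0], 20],
  [[0.07, 0.06, 0.1], [0, 0, 0], 20],
])

```text
time: 3.58
tool_pos: [0.4577, 0.1052, 0.084]
tool_rot: [0.0, 0.0, 1.0, 0.0]
contact_force: [-0.9, 1.3, 5.4]
gripper_width: 0.324
grasp_force: 59.2
```

jog_arm([
  [[0, 0, -0.4], [0, 0, 0], 20],
  [[0, 0, -1.0], [0, 0, 0], 20],
  [[0, 0, -1.8], [0, 0, 0], 20],
  [[0, 0, -2.6], [0, 0, 0], 20],
  [[0, 0, -2.6], [0, 0, 0], 20],
])

```text
time: 4.2
tool_pos: [0.4587, 0.1049, 0.1508]
tool_rot: [0.002, 0.0, 1.0, -0.0]
contact_force: [0.6, -0.2, -2.2]
gripper_width: 0.328
grasp_force: 59.2
```

jog_arm([
  [[-0.2, -1.5, 0], [0, 0, 0], 20],
  [[-0.4, -3, 0], [0, 0, 0], 20],
  [[-0.6, -4.5, 0], [0, 0, 0], 20],
  [[-0.72, -5.45, 0], [0, 0, 0], 20],
  [[-0.72, -5.45, 0], [0, 0, 0], 20],
  [[-0.72, -5.45, 0], [0, 0, 0], 20],
])

```text
time: 4.95
tool_pos: [0.4747, -0.0307, 0.1477]
tool_rot: [-0.001, 0.0, 1.0, 0.0]
contact_force: [0.0, -0.1, -2.0]
gripper_width: 0.325
grasp_force: 59.6
```

Run:
```python
from h import *
s=state(); p,d=grab_frame("wrist"); np.savez("pics/w3.npz",p=p,d=d,pos=s["tool_pos"],q=s["tool_rot"]); cv2.imwrite("pics/w3.png",p[:,:,::-1]); print(s["tool_pos"],s["tool_rot"],s["contact_force"],s["gripper_width"])
```

```text
[ 0.47465297 -0.03073333  0.14773678] [-6.52886982e-04  3.47350757e-04  9.99999664e-01  3.54737556e-04] [ 0.03408566 -0.11853646 -2.03946648] 0.3249360076610891
```

View pics/w3.png

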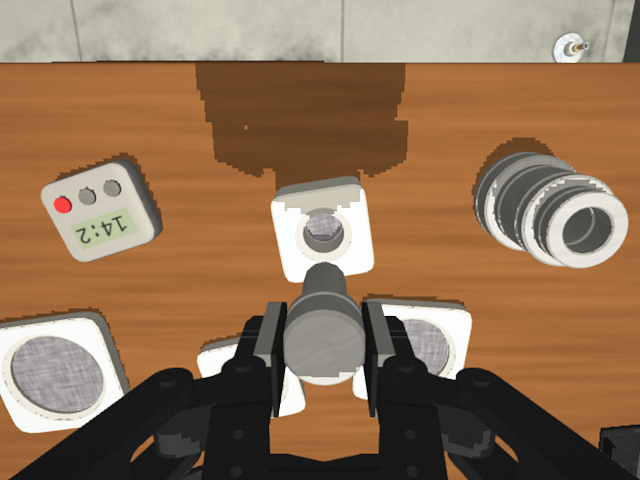

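Plunger is held upright above the deep nest (bore at about (323,232)); the collar, barrel and base stay stacked at (585,230).

```bash
cat >> h.py <<'E'
def top(P,box,z0,z1):
    u0,u1,v0,v1=box; Q=P[v0:v1,u0:u1]; k=Q[(Q[...,2]>z0)&(Q[...,2]<z1)]; print("top",len(k),((k.min(0)+k.max(0))/2).round(4),(k.max(0)-k.min(0)).round(4),"med z",np.median(k[:,2]).round(4)); return k
E
python3 - <<'E'
from h import *
z=np.load("pics/w3.npz"); p,d=z["p"],z["d"]; C=cam("wrist",dict(tool_pos=z["pos"],tool_rot=z["q"]))
P=cloud(C,d); print(P[345,325],P[180:200,300:340].reshape(-1,3).max(0))
top(P,(284,365,295,390),.160,.175); top(P,(510,640,150,290),.077,.088)
m=(p.min(2)>120)*1; 
# bore mouth bevel: fit ellipse on dark-white edge; nest outline via depth
Q=P[150:300,250:390]; k=Q[abs(Q[...,2]-.034)<.004][:,:2]; (x,y),wh,a=cv2.minAreaRect((k*1000).astype(np.float32)); print(x,y,wh,a)
E
```

```text
[ 0.47541176 -0.03033499  0.16471287] [nan nan nan]
top 5604 [ 0.4759 -0.0308  0.1645] [0.0307 0.028  0.0089] med z 0.1662
top 3882 [0.4588 0.1052 0.081 ] [0.0424 0.0431 0.008 ] med z 0.0824
476.50439453125 -31.500335693359375 (60.59577178955078, 60.05563735961914) 9.262898445129395
```

jog_arm([
  [[-0.03, -0.02, 1], [0, 0, 0], 20],
  [[-0.03, -0.02, 2], [0, 0, 0], 20],
  [[-0.03, -0.02, 2.6], [0, 0, 0], 20],
  [[-0.03, -0.02, 3.1], [0, 0, 0], 20],
  [[-0.03, -0.02, 3.6], [0, 0, 0], 20],
  [[-0.03, -0.02, 3.95], [0, 0, 0], 20],
  [[-0.03, -0.02, 3.95], [0, 0, 0], 20],
])

```text
time: 5.88
tool_pos: [0.4755, -0.0317, 0.0491]
tool_rot: [-0.001, 0.0, 1.0, 0.0]
contact_force: [0.8, 0.4, -1.8]
gripper_width: 0.327
grasp_force: 59.6
```

jog_arm([
  [[0, 0, 0], [0, 0, 0], 20],
])

```text
time: 6.0
tool_pos: [0.4764, -0.0319, 0.0502]
tool_rot: [0.0, 0.0, 1.0, -0.0]
contact_force: [-0.2, 1.0, -2.1]
gripper_width: 0.324
grasp_force: 59.6
```

jog_arm([
  [[0, 0, 0.04], [0, 0, 0], 20],
  [[0, 0, 0.08], [0, 0, 0], 20],
  [[0, 0, 0.08], [0, 0, 0], 20],
])

```text
time: 6.38
tool_pos: [0.4763, -0.0319, 0.0481]
tool_rot: [0.0, 0.0, 1.0, -0.0]
contact_force: [0.2, -0.2, -0.3]
gripper_width: 0.323
grasp_force: 59.8
```

jog_arm([
  [[0, 0, 0.02], [0, 0, 0], 40],
  [[0, 0, 0.02], [0, 0, 0], 60],
  [[0, 0, 0.02], [0, 0, 0], 60],
  [[0, 0, -1], [0, 0, 0], 70],
  [[0, 0, -3], [0, 0, 0], 80],
  [[0, 0, -5], [0, 0, 0], 80],
  [[0, 0, -5], [0, 0, 0], 80],
])

```text
time: 7.25
tool_pos: [0.4791, -0.0324, 0.1784]
tool_rot: [0.005, 0.0, 1.0, -0.001]
contact_force: [0.6, 0.8, -0.6]
gripper_width: 0.804
grasp_force: 0.0
```

jog_arm([
  [[0.3, 2.5, 0], [0, 0, 0], 80],
  [[0.6, 5, 0], [0, 0, 0], 80],
  [[0.7, 5.48, 0], [0, 0, 0], 80],
  [[0.7, 5.48, 1], [0, 0, 0], 70],
  [[0.7, 5.48, 1], [0, 0, 0], 70],
  [[0.7, 5.48, 1], [0, 0, 0], 70],
])

```text
time: 8.0
tool_pos: [0.4586, 0.1046, 0.1478]
tool_rot: [-0.0, 0.001, 1.0, -0.0]
contact_force: [0.1, -0.2, 0.0]
gripper_width: 0.702
grasp_force: 0.0
```

```bash
cat >> h.py <<'E'
def snap(n,view=False):
    s=state(); p,d=grab_frame("wrist"); C=cam("wrist",s); cv2.imwrite(f"pics/{n}.png",p[:,:,::-1]); print(s["tool_pos"].round(4),s["tool_rot"].round(4)); return s,p,d,C,cloud(C,d)
E
python3 - <<'E'
from h import *
s,p,d,C,P=snap("w4")
uv=proj(C,[.4588,.1052,.082])[0].astype(int); print(uv)
top(P,(uv[0]-70,uv[0]+70,max(0,uv[1]-70),min(480,uv[1]+70)),.077,.088)
E
```

```text
[0.4586 0.1046 0.1478] [-2.e-04  8.e-04  1.e+00 -1.e-04]
[324 258]
top 3287 [0.4588 0.1057 0.081 ] [0.0423 0.0417 0.0079] med z 0.0826
```

View pics/w4.png

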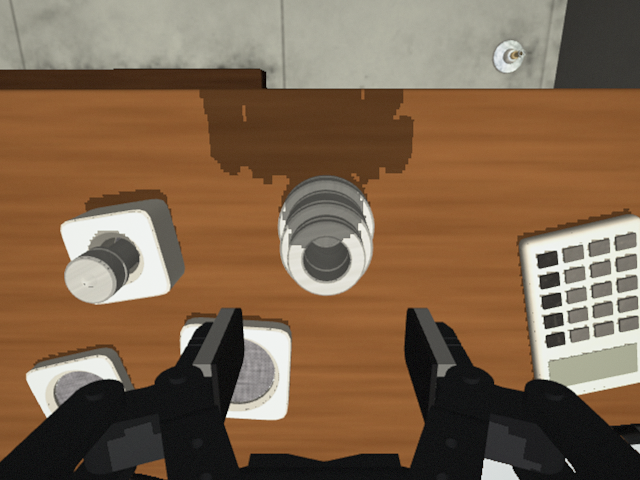

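The plunger stands in the deep nest at about (95,280) and the collar (325,258) is centred between the fingers.

jog_arm([
  [[0, 0.03, 1], [0, 0, 0], 70],
  [[0, 0.03, 2], [0, 0, 0], 70],
  [[0, 0.03, 2.7], [0, 0, 0], 70],
  [[0, 0.03, 3.03], [0, 0, 0], 70],
  [[0, 0.03, 3.03], [0, 0, 0], 70],
  [[0, 0.03, 3.03], [0, 0, 0], 70],
])

```text
time: 8.8
tool_pos: [0.4593, 0.106, 0.073]
tool_rot: [0.001, 0.0, 1.0, 0.0]
contact_force: [-0.1, -0.6, 0.5]
gripper_width: 0.697
grasp_force: 0.0
```

jog_arm([
  [[0, 0, 0], [0, 0, 0], 45],
  [[0, 0, 0], [0, 0, 0], 30],
  [[0, 0, 0], [0, 0, 0], 30],
  [[0, 0, 0], [0, 0, 0], 30],
])

```text
time: 9.3
tool_pos: [0.4596, 0.106, 0.0734]
tool_rot: [0.001, 0.0, 1.0, 0.0]
contact_force: [-1.0, 0.6, 5.2]
gripper_width: 0.455
grasp_force: 60.7
```

jog_arm([
  [[0, 0, -0.5], [0, 0, 0], 30],
  [[0, 0, -1.5], [0, 0, 0], 30],
  [[0, 0, -3], [0, 0, 0], 30],
  [[0, 0, -3.4], [0, 0, 0], 30],
  [[-1.2, -1.6, -3.4], [0, 0, 0], 30],
  [[-2.4, -3.2, -3.4], [0, 0, 0], 30],
  [[-3.6, -4.8, -3.4], [0, 0, 0], 30],
])

```text
time: 10.18
tool_pos: [0.5485, -0.0151, 0.1557]
tool_rot: [-0.001, 0.0, 1.0, 0.0]
contact_force: [0.5, -0.3, -1.1]
gripper_width: 0.457
grasp_force: 60.6
```

jog_arm([
  [[-1.2, -1.6, 0], [0, 0, 0], 30],
  [[-2.22, -2.91, 0], [0, 0, 0], 30],
  [[-2.22, -2.91, 0.3], [0, 0, 0], 30],
  [[-2.22, -2.91, 0.3], [0, 0, 0], 30],
  [[-2.22, -2.91, 0.3], [0, 0, 0], 30],
])

```text
time: 10.8
tool_pos: [0.603, -0.0858, 0.1487]
tool_rot: [-0.001, -0.0, 1.0, 0.0]
contact_force: [0.7, 0.8, -0.4]
gripper_width: 0.454
grasp_force: 60.6
```

Run:
```python
from h import *
s,p,d,C,P=snap("w5"); print(s["contact_force"],s["gripper_width"])
z=s["tool_pos"][2]+.0086
uv=proj(C,[*s["tool_pos"][:2],z])[0].astype(int); print(uv)
top(P,(uv[0]-80,uv[0]+80,max(0,uv[1]-70),min(480,uv[1]+70)),z-.004,z+.005)
uv=proj(C,[.6044,-.087,.013])[0].astype(int);print(uv)
k=P[np.abs(P[...,2]-.013)<.004]; k=k[(abs(k[:,0]-.604)<.055)&(abs(k[:,1]+.087)<.055)][:,:2]
(x,y),wh,a=cv2.minAreaRect((k*1000).astype(np.float32)); print(len(k),x,y,wh,a)
```

```text
[ 0.603  -0.0858  0.1487] [-7.e-04 -2.e-04  1.e+00  3.e-04]
[ 0.67283588  0.81190525 -0.44713291] 0.4537150023406346
[323 330]
top 7207 [ 0.603  -0.0864  0.1578] [0.0431 0.0568 0.009 ] med z 0.1578
[322 224]
5882 604.17578125 -87.54839324951172 (72.45604705810547, 72.13485717773438) 13.931231498718262
```

View pics/w5.png

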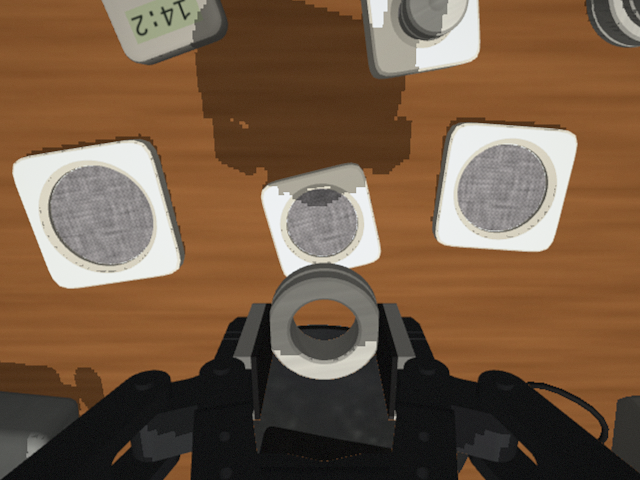

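Collar is held level above the small nest at about (322,224). Setting it down.

jog_arm([
  [[-0.05, -0.04, 2], [0, 0, 0], 30],
  [[-0.05, -0.04, 3.5], [0, 0, 0], 30],
  [[-0.05, -0.04, 4.5], [0, 0, 0], 30],
  [[-0.05, -0.04, 5], [0, 0, 0], 30],
  [[-0.05, -0.04, 5.3], [0, 0, 0], 30],
  [[-0.05, -0.04, 5.35], [0, 0, 0], 30],
  [[-0.05, -0.04, 5.35], [0, 0, 0], 30],
])

```text
time: 11.72
tool_pos: [0.606, -0.0881, 0.0169]
tool_rot: [0.001, 0.0, 1.0, -0.0]
contact_force: [0.3, 0.2, -0.8]
gripper_width: 0.452
grasp_force: 60.6
```

jog_arm([
  [[0.03, 0.02, 0.06], [0, 0, 0], 30],
  [[0.03, 0.02, 0.12], [0, 0, 0], 30],
  [[0.03, 0.02, 0.12], [0, 0, 0], 30],
  [[0.03, 0.02, 0.12], [0, 0, 0], 30],
])

```text
time: 12.22
tool_pos: [0.6047, -0.0875, 0.0135]
tool_rot: [0.0, 0.0, 1.0, -0.0]
contact_force: [-2.7, 0.4, 4.3]
gripper_width: 0.453
grasp_force: 61.2
```

jog_arm([
  [[0, 0, 0], [0, 0, 0], 55],
  [[0, 0, 0], [0, 0, 0], 75],
  [[0, 0, 0], [0, 0, 0], 75],
  [[0, 0, -1], [0, 0, 0], 90],
  [[0, 0, -3], [0, 0, 0], 100],
  [[0, 0, -5.4], [0, 0, 0], 100],
  [[0, 0, -5.4], [0, 0, 0], 100],
])

```text
time: 13.1
tool_pos: [0.6085, -0.0884, 0.1551]
tool_rot: [0.006, 0.0, 1.0, -0.002]
contact_force: [0.6, -0.2, 0.5]
gripper_width: 1.001
grasp_force: 0.0
```

Run:
```python
from h import *
s,p,d,C,P=snap("w6")
uv=proj(C,[.6044,-.087,.022])[0].astype(int); print(uv)
top(P,(uv[0]-60,uv[0]+60,max(0,uv[1]-70),min(480,uv[1]+70)),.018,.027)
for x0,y0,h in ((.580,.035,.06),(.600,-.240,.07),(.604,-.087,.055)):
    k=P[np.abs(P[...,2]-.013)<.004]; k=k[(abs(k[:,0]-x0)<h)&(abs(k[:,1]-y0)<h)][:,:2]
    (x,y),wh,a=cv2.minAreaRect((k*1000).astype(np.float32)); print(len(k),x,y,wh,a)
print("to barrel",goto(s,[.4588,.1055,.13]))
```

```text
[ 0.6085 -0.0884  0.1551] [ 6.2e-03  4.0e-04  1.0e+00 -1.7e-03]
[326 215]
top 1978 [ 0.6042 -0.0878  0.0215] [0.0419 0.0415 0.0069] med z 0.0225
8964 579.827392578125 34.96559143066406 (85.06330108642578, 84.0310287475586) 86.01539611816406
10481 599.8316650390625 -240.81405639648438 (95.95321655273438, 97.5617904663086) 8.939603805541992
6530 604.113525390625 -87.64688873291016 (72.33493041992188, 72.28072357177734) 13.979789733886719
to barrel [6.00397282 7.75612378 0.90340105]
```

Collar is seated, with its top measured at 22 mm and centred within 0.2 mm. Next, the barrel.

jog_arm([
  [[1.2, 1.55, -0.3], [0, 0, 0], 100],
  [[2.4, 3.1, -0.3], [0, 0, 0], 100],
  [[3.6, 4.65, -0.3], [0, 0, 0], 100],
  [[4.8, 6.2, 0], [0, 0, 0], 100],
  [[5.9, 7.75, 0.5], [0, 0, 0], 100],
  [[5.9, 7.75, 0.9], [0, 0, 0], 100],
  [[5.9, 7.75, 0.9], [0, 0, 0], 100],
  [[5.9, 7.75, 0.9], [0, 0, 0], 100],
])

```text
time: 14.15
tool_pos: [0.4576, 0.1057, 0.1251]
tool_rot: [-0.0, 0.001, 1.0, -0.0]
contact_force: [1.1, -0.6, 0.9]
gripper_width: 0.999
grasp_force: 0.0
```

Run:
```python
from h import *
s,p,d,C,P=snap("w7")
uv=proj(C,[.4588,.1055,.066])[0].astype(int); print(uv)
k=top(P,(uv[0]-90,uv[0]+90,max(0,uv[1]-80),min(480,uv[1]+80)),.061,.072)
```

```text
[0.4576 0.1057 0.1251] [-2.e-04  1.e-03  1.e+00 -1.e-04]
[323 265]
top 6279 [0.4589 0.1055 0.0651] [0.053  0.0525 0.0082] med z 0.0666
```

jog_arm([
  [[-0.04, 0, 1], [0, 0, 0], 100],
  [[-0.04, 0, 2], [0, 0, 0], 100],
  [[-0.04, 0, 3.2], [0, 0, 0], 90],
  [[-0.04, 0, 3.2], [0, 0, 0], 85],
  [[-0.04, 0, 3.2], [0, 0, 0], 60],
  [[-0.04, 0, 3.2], [0, 0, 0], 40],
  [[-0.04, 0, 3.2], [0, 0, 0], 40],
  [[-0.04, 0, 3.2], [0, 0, 0], 40],
])

```text
time: 15.2
tool_pos: [0.4598, 0.1062, 0.0473]
tool_rot: [0.002, 0.0, 1.0, -0.0]
contact_force: [-0.0, -2.1, 6.1]
gripper_width: 0.596
grasp_force: 64.1
```

jog_arm([
  [[0, 0, -0.4], [0, 0, 0], 40],
  [[0, 0, -1.2], [0, 0, 0], 40],
  [[0, 0, -2.4], [0, 0, 0], 40],
  [[-1.6, -0.9, -2.6], [0, 0, 0], 40],
  [[-3.2, -1.8, -2.6], [0, 0, 0], 40],
  [[-4.84, -2.82, -2.6], [0, 0, 0], 40],
  [[-4.84, -2.82, -2.6], [0, 0, 0], 40],
  [[-4.84, -2.82, -2.6], [0, 0, 0], 40],
])

```text
time: 16.2
tool_pos: [0.5776, 0.0362, 0.109]
tool_rot: [-0.002, 0.0, 1.0, 0.0]
contact_force: [-0.5, 0.3, -4.5]
gripper_width: 0.595
grasp_force: 63.8
```

Run:
```python
from h import *
s,p,d,C,P=snap("w8"); print(s["contact_force"],s["gripper_width"])
z=s["tool_pos"][2]+.0187
uv=proj(C,[*s["tool_pos"][:2],z])[0].astype(int); print(uv)
k=top(P,(uv[0]-75,uv[0]+75,max(0,uv[1]-90),min(480,uv[1]+90)),z-.004,z+.005)
k=P[np.abs(P[...,2]-.013)<.004]; k=k[(abs(k[:,0]-.58)<.06)&(abs(k[:,1]-.035)<.06)][:,:2]
(x,y),wh,a=cv2.minAreaRect((k*1000).astype(np.float32)); print(len(k),x,y,wh,a)
```

```text
[0.5776 0.0362 0.109 ] [-1.6e-03  5.0e-04  1.0e+00  4.0e-04]
[-0.47564102  0.31337456 -4.49298713] 0.5953329496214536
[323 345]
top 13703 [0.5772 0.0361 0.1281] [0.0534 0.0514 0.009 ] med z 0.1282
7032 578.4130859375 35.14313507080078 (84.2876968383789, 81.08010864257812) 86.30242919921875
```

View pics/w8.png

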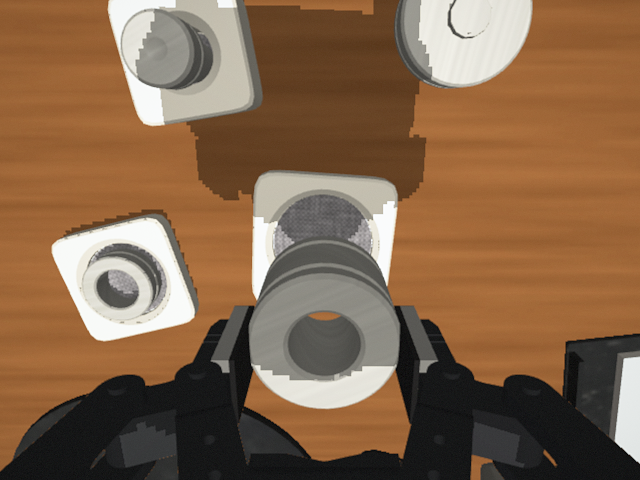

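Barrel is held over the middle nest, the collar is seated at (125,280), and the bare base is at (465,25).

jog_arm([
  [[-0.1, -0.04, 1], [0, 0, 0], 40],
  [[-0.1, -0.04, 2], [0, 0, 0], 40],
  [[-0.1, -0.04, 2.7], [0, 0, 0], 40],
  [[-0.1, -0.04, 3.0], [0, 0, 0], 40],
  [[-0.1, -0.04, 3.12], [0, 0, 0], 40],
  [[-0.1, -0.04, 3.12], [0, 0, 0], 40],
  [[-0.1, -0.04, 3.12], [0, 0, 0], 40],
])

```text
time: 17.12
tool_pos: [0.5823, 0.0348, 0.0332]
tool_rot: [0.001, 0.0, 1.0, -0.0]
contact_force: [0.3, 0.4, -4.6]
gripper_width: 0.594
grasp_force: 63.8
```

jog_arm([
  [[0.07, 0, 0.05], [0, 0, 0], 40],
  [[0.07, 0, 0.1], [0, 0, 0], 40],
  [[0.07, 0, 0.15], [0, 0, 0], 40],
  [[0.07, 0, 0.15], [0, 0, 0], 40],
])

```text
time: 17.62
tool_pos: [0.5797, 0.0349, 0.0294]
tool_rot: [-0.0, 0.0, 1.0, -0.0]
contact_force: [-4.8, 0.2, 5.3]
gripper_width: 0.593
grasp_force: 64.7
```

jog_arm([
  [[0, 0, 0], [0, 0, 0], 70],
  [[0, 0, 0], [0, 0, 0], 95],
  [[0, 0, 0], [0, 0, 0], 95],
  [[0, 0, -1], [0, 0, 0], 100],
  [[0, 0, -2.5], [0, 0, 0], 100],
  [[0, 0, -4], [0, 0, 0], 100],
  [[0, 0, -4], [0, 0, 0], 100],
])

```text
time: 18.5
tool_pos: [0.5827, 0.0347, 0.133]
tool_rot: [0.004, 0.0, 1.0, -0.0]
contact_force: [-1.2, 0.7, -0.6]
gripper_width: 1.0
grasp_force: 0.0
```

jog_arm([
  [[1.6, 0.9, 0], [0, 0, 0], 100],
  [[3.2, 1.8, 0], [0, 0, 0], 100],
  [[4.84, 2.82, 0], [0, 0, 0], 100],
  [[4.84, 2.82, 0.8], [0, 0, 0], 100],
  [[4.84, 2.82, 0.8], [0, 0, 0], 100],
  [[4.84, 2.82, 0.8], [0, 0, 0], 100],
])

```text
time: 19.25
tool_pos: [0.459, 0.1053, 0.1084]
tool_rot: [-0.0, 0.001, 1.0, -0.0]
contact_force: [0.1, -0.2, -0.1]
gripper_width: 1.002
grasp_force: 0.0
```

Run:
```python
from h import *
s,p,d,C,P=snap("w9")
for x,y,z,r in ((.5798,.035,.048,70),(.4588,.1055,.024,80)):
    uv=proj(C,[x,y,z])[0].astype(int); print(uv)
    k=top(P,(uv[0]-r,uv[0]+r,max(0,uv[1]-r),min(480,uv[1]+r)),z-.004,z+.0045)
```

```text
[0.459  0.1053 0.1084] [-2.e-04  5.e-04  1.e+00 -0.e+00]
[208 447]
top 2655 [0.5775 0.04   0.0473] [0.0509 0.0432 0.0066] med z 0.0484
[324 246]
top 8361 [0.4587 0.1056 0.0243] [0.0639 0.0638 0.0084] med z 0.0247
```

View pics/w9.png

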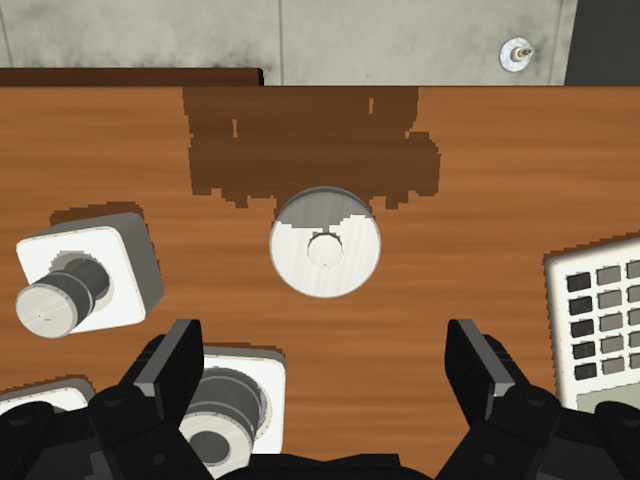

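Barrel is seated, with its top at 48.4 mm. The base (325,245) is centred between the fingers.

jog_arm([
  [[0, 0.01, 1.5], [0, 0, 0], 100],
  [[0, 0.01, 2.8], [0, 0, 0], 100],
  [[0, 0.01, 3.6], [0, 0, 0], 100],
  [[0, 0.01, 4], [0, 0, 0], 100],
  [[0, 0.01, 4.05], [0, 0, 0], 100],
  [[0, 0.01, 4.05], [0, 0, 0], 100],
])

```text
time: 20.05
tool_pos: [0.4598, 0.1057, 0.0082]
tool_rot: [0.001, 0.0, 1.0, 0.0]
contact_force: [-0.3, 0.0, 0.4]
gripper_width: 0.998
grasp_force: 0.0
```

jog_arm([
  [[0, 0, 0.03], [0, 0, 0], 80],
  [[0, 0, 0.03], [0, 0, 0], 60],
  [[0, 0, 0.03], [0, 0, 0], 50],
  [[0, 0, 0.03], [0, 0, 0], 50],
  [[0, 0, 0.03], [0, 0, 0], 50],
])

```text
time: 20.68
tool_pos: [0.4598, 0.1058, 0.008]
tool_rot: [0.001, 0.0, 1.0, -0.0]
contact_force: [-2.2, -0.4, 6.1]
gripper_width: 0.719
grasp_force: 64.8
```

jog_arm([
  [[0, 0, -0.4], [0, 0, 0], 50],
  [[0, 0, -1.4], [0, 0, 0], 50],
  [[0, 0, -2.9], [0, 0, 0], 50],
  [[0, 0, -4.2], [0, 0, 0], 50],
  [[0, 0, -4.5], [0, 0, 0], 50],
  [[0, 0, -4.5], [0, 0, 0], 50],
])

```text
time: 21.42
tool_pos: [0.4583, 0.1057, 0.1184]
tool_rot: [-0.0, 0.0, 1.0, -0.0]
contact_force: [-0.5, -0.0, -4.4]
gripper_width: 0.72
grasp_force: 66.8
```

jog_arm([
  [[-0.8, -1.9, 0], [0, 0, 0], 50],
  [[-1.6, -3.9, 0], [0, 0, 0], 50],
  [[-2.4, -5.9, 0], [0, 0, 0], 50],
  [[-3.2, -7.9, 0], [0, 0, 0], 50],
  [[-4.0, -9.8, 0], [0, 0, 0], 50],
  [[-4.8, -11.8, 0], [0, 0, 0], 50],
  [[-5.6, -13.8, 0], [0, 0, 0], 50],
  [[-5.6, -13.8, 0], [0, 0, 0], 50],
])

```text
time: 22.42
tool_pos: [0.5979, -0.2423, 0.1159]
tool_rot: [-0.002, 0.002, 1.0, 0.001]
contact_force: [0.0, 0.5, -5.7]
gripper_width: 0.722
grasp_force: 67.4
```

jog_arm([
  [[0, 0, 0], [0, 0, 0], 50],
  [[0, 0, 0], [0, 0, 0], 50],
])

```text
time: 22.68
tool_pos: [0.5976, -0.2378, 0.1175]
tool_rot: [-0.001, -0.0, 1.0, 0.001]
contact_force: [0.9, -0.3, -4.4]
gripper_width: 0.717
grasp_force: 67.4
```

Run:
```python
from h import *
s,p,d,C,P=snap("w10"); print(s["contact_force"],s["gripper_width"])
z=s["tool_pos"][2]+.016
uv=proj(C,[*s["tool_pos"][:2],z])[0].astype(int); print(uv)
k=top(P,(uv[0]-88,uv[0]+88,max(0,uv[1]-110),min(480,uv[1]+110)),z-.004,z+.004)
k=P[np.abs(P[...,2]-.013)<.004]; k=k[(abs(k[:,0]-.6)<.07)&(abs(k[:,1]+.24)<.07)][:,:2]
(x,y),wh,a=cv2.minAreaRect((k*1000).astype(np.float32)); print(len(k),x,y,wh,a)
```

```text
[ 0.5976 -0.2378  0.1175] [-1.1e-03 -2.0e-04  1.0e+00  7.0e-04]
[ 0.87642253 -0.29782051 -4.40518188] 0.7166804367986155
[323 341]
top 21066 [ 0.5971 -0.238   0.1335] [0.0644 0.0618 0.008 ] med z 0.1341
7963 593.4302368164062 -241.73162841796875 (83.8105239868164, 96.34527587890625) 8.715644836425781
```

View pics/w10.png

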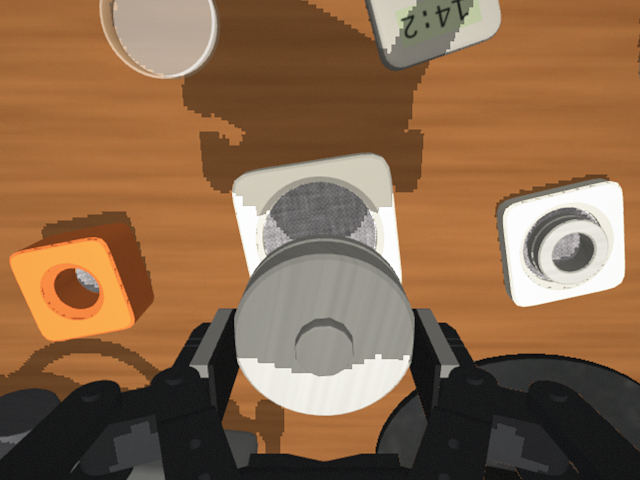

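Base is held level above the wide nest. The decoy orange block is 60 mm clear of the fingers.

jog_arm([
  [[-0.1, -0.11, 1.5], [0, 0, 0], 50],
  [[-0.1, -0.11, 2.6], [0, 0, 0], 50],
  [[-0.1, -0.11, 3.3], [0, 0, 0], 50],
  [[-0.1, -0.11, 3.8], [0, 0, 0], 50],
  [[-0.1, -0.11, 4.02], [0, 0, 0], 50],
  [[-0.1, -0.11, 4.02], [0, 0, 0], 50],
  [[-0.1, -0.11, 4.02], [0, 0, 0], 50],
])

```text
time: 23.6
tool_pos: [0.6018, -0.2426, 0.0197]
tool_rot: [0.001, 0.0, 1.0, -0.0]
contact_force: [-0.1, -0.3, -4.3]
gripper_width: 0.72
grasp_force: 67.5
```

jog_arm([
  [[0.05, 0.07, 0.08], [0, 0, 0], 50],
  [[0.05, 0.07, 0.14], [0, 0, 0], 50],
  [[0.05, 0.07, 0.2], [0, 0, 0], 50],
  [[0.05, 0.07, 0.23], [0, 0, 0], 50],
  [[0.05, 0.07, 0.23], [0, 0, 0], 50],
])

```text
time: 24.22
tool_pos: [0.5998, -0.2403, 0.0141]
tool_rot: [-0.0, 0.0, 1.0, 0.0]
contact_force: [-4.8, 2.7, 5.1]
gripper_width: 0.718
grasp_force: 68.4
```

jog_arm([
  [[0, 0, 0], [0, 0, 0], 85],
  [[0, 0, 0], [0, 0, 0], 100],
  [[0, 0, 0], [0, 0, 0], 100],
  [[0, 0, -1], [0, 0, 0], 100],
  [[0, 0, -3], [0, 0, 0], 100],
  [[0.5, 1, -5], [0, 0, 0], 100],
  [[1.5, 3, -7], [0, 0, 0], 100],
  [[2.5, 5, -8], [0, 0, 0], 100],
])

```text
time: 25.22
tool_pos: [0.5421, -0.1236, 0.2109]
tool_rot: [0.002, 0.001, 1.0, -0.001]
contact_force: [0.3, 0.6, 0.3]
gripper_width: 1.001
grasp_force: 0.0
```

jog_arm([
  [[1, 1, 0], [0, 0, 0], 100],
  [[1, 1, 0], [0, 0, 0], 100],
  [[1, 1, 0], [0, 0, 0], 100],
])

```text
time: 25.6
tool_pos: [0.517, -0.0992, 0.2078]
tool_rot: [0.0, 0.0, 1.0, -0.0]
contact_force: [0.5, -0.2, -0.5]
gripper_width: 0.996
grasp_force: 0.0
```

Run:
```python
from h import *
s,p,d,C,P=snap("w11"); print(s["contact_force"])
for n,x,y,z,r in (("base",.600,-.2407,.030,.04),("collar",.6042,-.0875,.022,.028),("barrel",.5798,.035,.048,.034),("plunger",.4766,-.0313,.066,.022)):
    k=P.reshape(-1,3); k=k[(abs(k[:,2]-z)<.004)&(np.hypot(k[:,0]-x,k[:,1]-y)<r)]; print(n,len(k),((k.min(0)+k.max(0))/2-[x,y,0]).round(4) if len(k) else '',np.median(k[:,2]) if len(k) else '')
```

```text
[ 0.517  -0.0992  0.2078] [ 2.e-04  4.e-04  1.e+00 -2.e-04]
[ 0.47272062 -0.15517261 -0.52970939]
base 3505 [-0.0012  0.0002  0.0299] 0.030627990659354454
collar 1204 [0.0002 0.     0.0214] 0.022367897689482164
barrel 2709 [-0.0011 -0.0006  0.0474] 0.048404661290984474
plunger 1597 [ 0.0009 -0.0007  0.0657] 0.06646240589562219
```

View pics/w11.png

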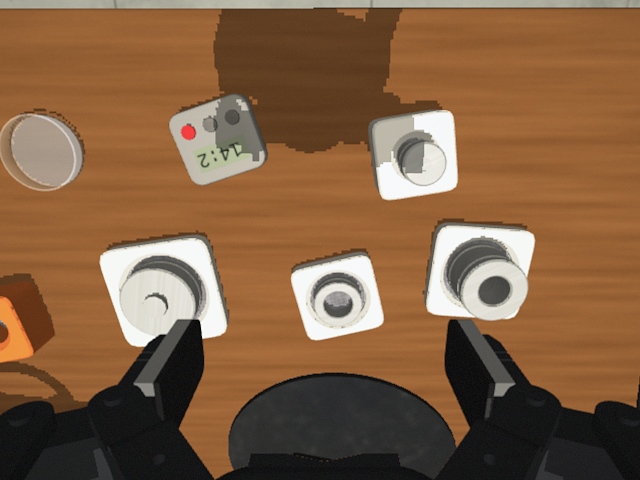

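All four parts sit in their pockets at the expected heights: base (160,290), collar (338,298), barrel (490,283), plunger (425,162). The timer and dish are untouched.

```bash
python3 -c "
from plant import *
print(job_done())"
```

```text
the job is handed in; nothing more can be done
None
```

The die is apart: plunger, collar, barrel and base each stand in their own nest, measured within about 1.5 mm of the pocket axis and at seated height. The timer and dish were not touched. The job was handed in at about 26 s, and no verdict was returned.

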